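# Clamp the hardwood block with an F-clamp

## Robot

A 6-joint arm with a two-finger parallel gripper is mounted at the origin on a cart in front of the work surface, level with it; the furniture and walls round the work are solid. World frame = base frame: x ahead of the robot, y to its left, z up, the work surface at z = 0. Lengths are in m, angles in rad, forces in N, time in s.
With the tool pointing down it reaches from about 0.35 to 0.925 m from the base axis. Payload 6.4 kg.
Tool frame: the origin (TCP) lies at the very end of the fingers, on their centre line; the grasp point (between the pads) lies 19 mm behind it (env.hold_point_z is the distance from the TCP to the grasp point, in m); z points along the fingers, y is the line along which they close (so a half turn about z gives the same grasp; the last joint's range is limited). The gripper opens to 85 mm and grips with 20 to 120 N. Pads are 22 mm wide; open, the fingers measure 114 mm over their backs; the gripper's body (76 mm by 85 mm) begins 54 mm behind the grasp point. The pads swing forward as they close: fully open they stand 13 mm farther back than shut.
Start: joints at [0.975, 0.245, 1.558, -0, 1.339, -0.174], TCP at [0.266, 0.593, 0.231] pointing down, gripper open.
Joint ranges: [-3.13, 3.13], [-1.02, 2.26], [0.13, 2.54], [-0.95, 4.09], [0.21, 2.88], [-2.74, 2.74]. Speed limits (rad/s): [2.57, 2.57, 3.14, 3.14, 3.14, 3.14].

## Interface

Orientations are given as a 3x3 rotation matrix whose columns are the frame's x, y, z axes.
In Python, from cell import env, imaging, order, observe gives the robot as it stands (env), with the cameras (imaging), the job (order) and the readings as plain functions.
- The arm moves only by the shell command python3 drive.py FILE [OPENING] [FORCE], which reads ROWS from the file FILE. ROWS is a JSON list of rows, 1 to 10 of them, each of 6 numbers: dx, dy, dz in normalised numbers (1 is 40 cm), then a rotation vector rx, ry, rz in shares of 4 rad (1.0 is 4 rad); each row is the pose to reach, as a shift and turn from the pose commanded when the command began, along the tool's axes at that moment; what a row does not reach only later rows make up. A row lasts 1/10 s, in which the tool goes at most 0.05 m and 0.15 rad, less where a joint would pass 70% of its speed; a pose out of reach is approached as far as the arm can. OPENING is the finger opening in m, set as the command begins (- or left out keeps the last). The fingers move at their own pace and stop on an object; FORCE is the grip in N (left out, the last holds). Time passes only in rows, so rows that do not move let the fingers close. It prints the time, the measured TCP pose, the force, the opening and the grip force at its end. A shift or turn number past 1, either way, is cut back to 1. Input that does not fit is refused with a message, and nothing moves.
- observe(): the state, without advancing time (a new reading comes with each control period).
- imaging.camera(name): name is "scene" or "top" or "wrist"; returns a dict with "color" (384x512x3 uint8, red, green, blue), "K" (3x3 intrinsics, pixels), "rvec" (rotation vector, rad) and "tvec" (3), from world to camera coordinates, as OpenCV has them. Camera axes: x right, y down, z forward; pixel columns grow to the right and rows downward; lengths in m; the calibration is good to about 2 mm. A picture is of the moment at which its call begins. There is no depth.
- order.close_job(): hands the job in; it is judged then, once.
The state is a dict: "clock": time; "qpos": joint angles; "joint_vel": joint speeds; "joint_torque": joint torques, N m; "tcp_pos": TCP position; "orientation": TCP orientation; "ft_force": force on the tool from outside, world axes, zero at the start; "torque": the same for the moment, N m; "gripper_width": finger opening in m; "finger_force": force on a finger pad.
Only numpy, scipy, OpenCV 4.12 (cv2) and the standard library are available. Lean on these libraries where they do the work, as an engineer would, in place of code of your own. Each camera call takes 0.05 s, during which the arm holds its last target. There are 200 camera calls.

## Task

Two F-clamps stand on the board on the trolley, and a hardwood block lies under the raised jaw of one of them. Slide that clamp's jaw down its bar until the pad presses firmly on the block, then screw the wooden handle tight by turning it clockwise, seen from above, about a quarter turn, and let go. Do not shift the block, and leave the empty clamp as it is.

Things in the scene. Friction and masses are not known exactly. Their poses are not given: they have to be found in the camera images.
- block: The work: a dark hardwood block, 196 mm long, 84 mm wide, 55 mm high, 0.3 to 0.7 kg, loose, lying flat on the 8 mm thick steel foot of the clamp to be used. Its origin is the centre of its underside, so its top is 55 mm above that; its y axis runs along its length, z up.
- clamp: The F-clamp that has the block: a flat steel foot (200 x 90 x 8 mm) fixed to a plywood board on the trolley, with an upright serrated steel bar (20 x 8 mm, top 165 mm above the board). The board's top is at z = 0.128. Origin under the foot, on the spindle axis; x points from there to the bar, whose middle is 100 mm away; z up.
- clamp_jaw: That clamp's sliding jaw: a grey arm, 40 mm high at the bar, that carries spindle, pad and handle; origin on the bar's axis at mid-height of the arm. All slide down together when handle or arm is pushed down with about 13 N, and stay where left. Screwed against the work, the arm tilts up one to two degrees, springs by about 4 N per mm at the pad, and binds on the bar.
- clamp_pad: The round steel pad, 32 mm across, under the upright screw spindle of that clamp. Its origin is the centre of the pad's underside; z points up along the spindle. It starts 18 to 38 mm above the block.
- clamp_handle (a point): The centre of the top of that clamp's wooden handle: upright, round, 32 mm in diameter, 55 mm long (full width from 11 to 53 mm above its lower end), on top of the spindle, coaxial with the pad; this point is 130 mm above the pad's underside and always above the top of the bar. Nothing else stands within 80 mm of the handle at its height.
- clamp_screw (a joint): Angle of that clamp's handle in rad, growing as it is turned clockwise seen from above, which tightens: the pad goes down 2 mm per rad relative to the arm. Starts between 0 and 0.2; the stop is at 2.2. Turning takes about 0.12 to 0.16 N m, and it stays where it is left.
- spare_handle (a point): The centre of the top of the handle of the other clamp, alike but with nothing under its pad, about 250 mm to one side; to be left alone. Both handles may stand up to z = 0.36 at the start, so travel above them.
- spare_screw (a joint): Angle of the other clamp's handle in rad; to be left alone.

How it is judged:
By the outcome, as a careful person would: the job done as asked, in the order asked, and still so for the second after the job is handed in, with the robot touching nothing.
It also fails if it takes over 35 s, if anything falls off the work surface, if the arm or the gripper's body presses on something with over 40 N, if the wrist force passes 120 N, or if a joint passes its speed limit or range.

## Working session

There is one attempt and no reset: what is moved stays moved. The work goes in short steps, Python scripts to look and compute and a shell command to move; the robot and the scene stay as the last step left them, time stands still between calls to the robot, and variables do not carry over. Pictures are saved under pics/ and viewed, at most 10 in all, crops included, and the job is handed in when it is done.

```bash
mkdir -p pics; ls
python3 - <<'E'
from cell import env, imaging, order, observe
import cv2, numpy as np
o=observe(); print(o['clock'],o['tcp_pos'],o['orientation'],o['gripper_width'],env.hold_point_z)
a=[]
for n in("scene","top"):
    c=imaging.camera(n); np.savez(f'pics/{n}.npz',**c); cv2.imwrite(f'pics/{n}.png',c['color'][:,:,::-1])
    print(n,c['K'],c['rvec'],c['tvec'])
E
```

```text
cell.py
drive.py
pics
0.0 [0.26579068 0.59256182 0.2301876 ] [[-9.12365217e-01  4.09375812e-01 -1.07452749e-03]
 [ 4.09377093e-01  9.12363875e-01 -1.59884716e-03]
 [ 3.25830711e-04 -1.89861948e-03 -9.99998145e-01]] 0.08527008814166763 0.0187
scene [[353.07236845   0.         253.44277299]
 [  0.         353.07236845 191.97945815]
 [  0.           0.           1.        ]] [ 2.08961297 -1.11632027  0.51788425] [-0.40423247  0.45899923  0.71999575]
top [[427.38812249   0.         258.49944341]
 [  0.         427.38812249 197.73368502]
 [  0.           0.           1.        ]] [ 2.17550901 -2.19516281  0.14742721] [-0.12689395  0.57314025  1.11806583]
```

View pics/scene.png

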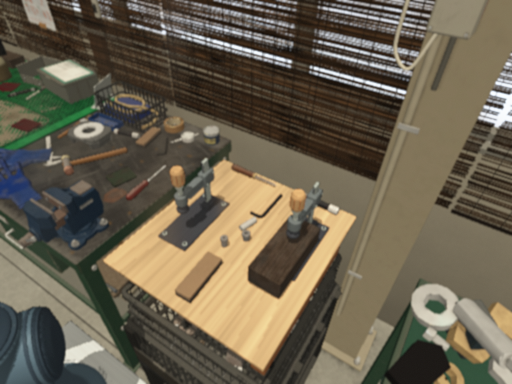

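View pics/top.png

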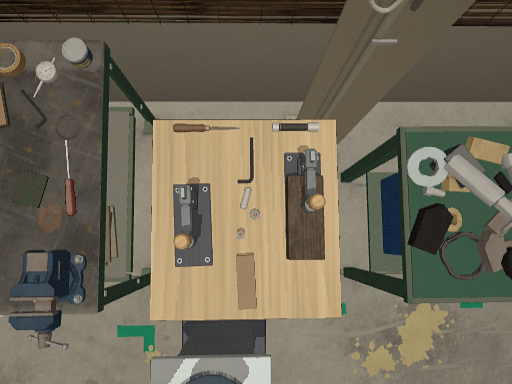

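The block lies under the right-hand clamp: its handle is near (316,202) in top and (298,197) in scene. The spare clamp is on the left. I'll enlarge both.

Run:
```python
import cv2, numpy as np
s=cv2.imread('pics/scene.png')[170:300,235:335]; t=cv2.imread('pics/top.png')[140:270,270:340]
f=lambda i:cv2.resize(i,None,fx=4.5,fy=4.5,interpolation=cv2.INTER_CUBIC)
cv2.imwrite('pics/crop.png',np.hstack([f(s),f(t)]))
```

```text
(no output)
```

View pics/crop.png

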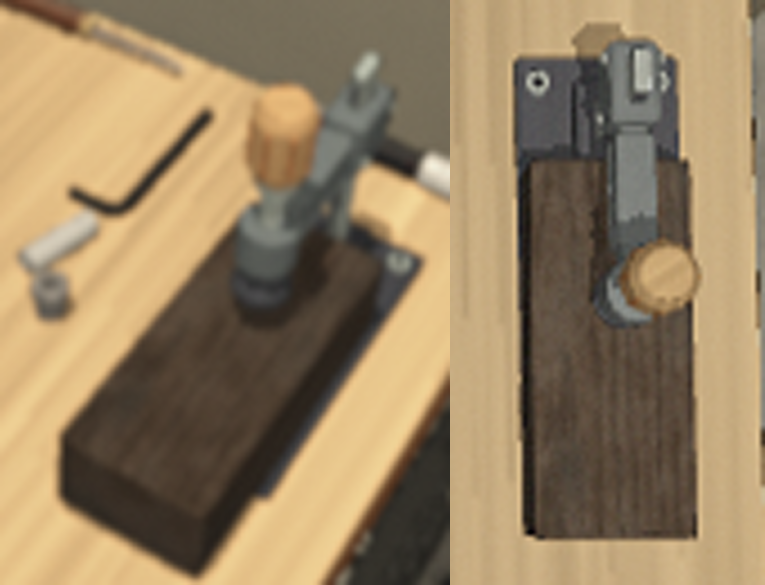

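The left half shows the handle top disc at about scene (298.3,192) and the pad above the block. The right half shows the handle top at about top (317.3,201.3), the bar top at (312.7,156) and the block corners. Next step is to triangulate.

```bash
cat > h.py <<'E'
import numpy as np, cv2
def P(c): return c['K']@np.hstack([cv2.Rodrigues(c['rvec'])[0],c['tvec'].reshape(3,1)])
def tri(Ps,uv):
    A=[]
    for p,(u,v) in zip(Ps,uv): A+=[u*p[2]-p[0],v*p[2]-p[1]]
    X=np.linalg.svd(np.array(A))[2][-1]; return X[:3]/X[3]
def onz(p,uv,z):
    a=p[:,:3].copy(); M=np.column_stack([a[:,0],a[:,1],-np.array([*uv,1.])]); return np.linalg.solve(M,-(a[:,2]*z+p[:,3]))[:2]
def proj(p,X): v=p@np.append(X,1); return v[:2]/v[2]
E
python3 - <<'E'
from h import *
S,T=[P(np.load(f'pics/{n}.npz')) for n in('scene','top')]
sc=lambda x,y:(x/4.5+235-.4,y/4.5+170-.4); tc=lambda x,y:((x-450)/4.5+270-.4,y/4.5+140-.4)
h=tri([S,T],[sc(284,102),tc(662,276)]); print('handle',h)
print('chk',proj(S,h),sc(284,102),proj(T,h),tc(662,276))
print('bar top',tri([S,T],[sc(371,58),tc(643,72)]),onz(T,tc(643,72),.293))
for q in[(532,160),(688,160),(696,537),(535,537)]: print('block',onz(T,tc(*q),.128+.063))
for q in[(538,82),(515,60),(676,60)]: print('foot',onz(T,tc(*q),.136))
# pad underside seen in scene: lower edge px
for z in (.19,.21,.22,.23): print(z,(np.array(proj(S,[h[0],h[1],z]))-[234.6,169.6])*4.5)
h2=tri([S,T],[(177.5,169.5),(183,241)]); print('spare',h2)
E
```

```text
handle [ 0.53320592 -0.23551486  0.3417209 ]
chk [297.92756152 192.24051519] (297.7111111111111, 192.26666666666665) [316.58064926 201.02034995] (316.7111111111111, 200.93333333333334)
bar top [ 0.63293906 -0.2371957   0.29805509] [ 0.63367721 -0.23757346]
block [ 0.60817914 -0.19548815]
block [ 0.60773105 -0.27673452]
block [ 0.41375778 -0.27580871]
block [ 0.41474792 -0.19360546]
foot [ 0.65994837 -0.20530445]
foot [ 0.67227041 -0.19284496]
foot [ 0.6719377  -0.28181995]
0.19 [254.46425514 315.52505238]
0.21 [258.05010491 290.41536763]
0.22 [259.88766312 277.54798319]
0.23 [261.75597281 264.46526355]
spare [0.45727663 0.02703718 0.33200269]
```

The rows are not in the units I measure in: shifts go in shares of 40 cm and turns go in shares of 4 rad. I convert before sending: -0.222 m / 0.4 = -0.555, -0.198 m / 0.4 = -0.495.

```bash
echo '[[0, 0, -0.125, 0, 0, 0], [0, 0, -0.25, 0, 0, 0], [0, 0, -0.375, 0, 0, 0], [0, 0, -0.5, 0, 0, 0], [-0.0825, -0.0925, -0.5, 0, 0, 0], [-0.165, -0.185, -0.5, 0, 0, 0], [-0.2475, -0.2775, -0.5, 0, 0, 0], [-0.33, -0.37, -0.5, 0, 0, 0], [-0.4125, -0.4625, -0.5, 0, 0, 0], [-0.495, -0.555, -0.5, 0, 0, 0]]' > path.dat && python3 drive.py path.dat .085 20
echo '[[-0.0825, -0.0925, 0, 0, 0, 0], [-0.165, -0.185, 0, 0, 0, 0], [-0.2475, -0.2775, 0, 0, 0, 0], [-0.33, -0.37, 0, 0, 0, 0], [-0.4125, -0.4625, 0, 0, 0, 0], [-0.495, -0.555, 0, 0, 0, 0], [-0.5775, -0.6475, 0, 0, 0, 0], [-0.66, -0.74, 0, 0, 0, 0], [-0.7425, -0.8325, 0, 0, 0, 0], [-0.825, -0.925, 0, 0, 0, 0]]' > path.dat && python3 drive.py path.dat
echo '[[-0.07, -0.07, 0, 0, 0, 0], [-0.1375, -0.1375, 0, 0, 0, 0], [-0.1375, -0.1375, 0, 0, 0, 0], [-0.1375, -0.1375, 0, 0, 0, 0]]' > path.dat && python3 drive.py path.dat
python3 - <<'E'
from h import *
from cell import env, imaging, order, observe
o=observe(); print(o['clock'],o['qpos'],o['tcp_pos'],o['ft_force']); R=np.array(o['orientation'])
print(R, R.T@(np.array([.5332,-.2355,.342-.045])-o['tcp_pos']))
c=imaging.camera('wrist'); cv2.imwrite('pics/w1.png',c['color'][:,:,::-1]); p=P(c)
for z in(.337,.342): print(proj(p,[.5332,-.2355,z]))
np.savez('pics/w1.npz',**c)
E
```

```text
clock: 1.1
tcp_pos: [0.3558, 0.3076, 0.4308]
orientation: [[-0.913, 0.409, -0.0], [0.409, 0.913, -0.0], [0.0, -0.0, -1.0]]
ft_force: [0.6, 0.4, -0.2]
gripper_width: 0.0852
finger_force: 0.0
clock: 2.1
tcp_pos: [0.5055, -0.1653, 0.4309]
orientation: [[-0.912, 0.41, -0.0], [0.41, 0.912, 0.0], [0.0, 0.0, -1.0]]
ft_force: [1.2, 0.5, 0.7]
gripper_width: 0.0847
finger_force: 0.0
clock: 2.5
tcp_pos: [0.533, -0.2364, 0.4302]
orientation: [[-0.912, 0.41, -0.002], [0.41, 0.912, 0.001], [0.002, 0.001, -1.0]]
ft_force: [0.0, 1.0, 0.4]
gripper_width: 0.0851
finger_force: 0.0
2.5 [-6.11895605e-01  1.51178296e-04  1.47030848e+00  2.49693295e-04
  1.67332766e+00 -1.75976082e+00] [ 0.53299482 -0.23639035  0.43020935] [0.04631141 1.02785209 0.37766132]
[[-9.11898460e-01  4.10412552e-01 -1.65379486e-03]
 [ 4.10410466e-01  9.11899724e-01  1.46397842e-03]
 [ 2.10893020e-03  6.56264948e-04 -9.99997561e-01]] [-1.02627071e-04  8.08696939e-04  1.33209991e-01]
[257.07072109 192.77109973]
[257.10168967 194.53027917]
```

View pics/w1.png

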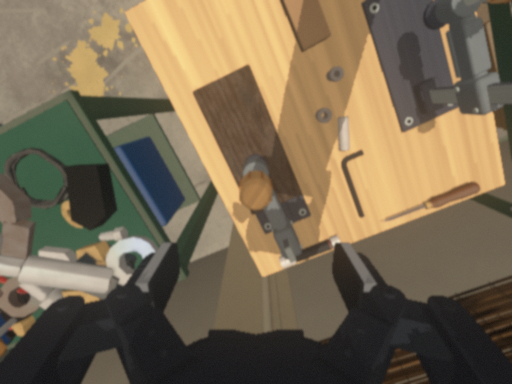

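The wrist view shows the handle top at about (257,191), close to the predicted (257,193), so it's centred. I'll descend and close gently.

```bash
echo '[[0, 0.0025, 0.1, 0, 0, 0], [0, 0.0025, 0.2, 0, 0, 0], [0, 0.0025, 0.275, 0, 0, 0], [0, 0.0025, 0.325, 0, 0, 0], [0, 0.0025, 0.325, 0, 0, 0], [0, 0.0025, 0.325, 0, 0, 0]]' > path.dat && python3 drive.py path.dat
echo '[[0, 0, 0, 0, 0, 0], [0, 0, 0, 0, 0, 0], [0, 0, 0, 0, 0, 0], [0, 0, 0, 0, 0, 0], [0, 0, 0, 0, 0, 0], [0, 0, 0, 0, 0, 0], [0, 0, 0, 0, 0, 0], [0, 0, 0, 0, 0, 0]]' > path.dat && python3 drive.py path.dat 0 20
```

```text
clock: 3.15
tcp_pos: [0.5337, -0.2342, 0.3024]
orientation: [[-0.913, 0.408, 0.001], [0.408, 0.913, -0.001], [-0.001, -0.0, -1.0]]
ft_force: [-0.1, 1.0, -0.1]
gripper_width: 0.0849
finger_force: 0.0
clock: 3.95
tcp_pos: [0.5335, -0.2361, 0.3024]
orientation: [[-0.912, 0.41, 0.001], [0.41, 0.912, -0.002], [-0.002, -0.002, -1.0]]
ft_force: [-4.0, -3.8, 5.0]
gripper_width: 0.0313
finger_force: 22.3
```

Scaled: 0.012 m / 0.4 = 0.03, -0.0005 m / 0.4 = -0.0013.

```bash
echo '[[0, -0.0013, 0, 0, 0, 0], [0, -0.0013, 0, 0, 0, 0], [0, -0.0013, 0.01, 0, 0, 0], [0, -0.0013, 0.02, 0, 0, 0], [0, -0.0013, 0.03, 0, 0, 0]]' > path.dat && python3 drive.py path.dat - 60
echo '[[0, 0, 0.005, 0, 0, 0], [0, 0, 0.01, 0, 0, 0]]' > path.dat && python3 drive.py path.dat
```

```text
clock: 4.45
tcp_pos: [0.5337, -0.2364, 0.2928]
orientation: [[-0.912, 0.41, 0.002], [0.41, 0.912, -0.003], [-0.003, -0.002, -1.0]]
ft_force: [-6.6, -1.7, 13.6]
gripper_width: 0.0309
finger_force: 59.2
clock: 4.65
tcp_pos: [0.5337, -0.2363, 0.2886]
orientation: [[-0.912, 0.41, 0.002], [0.41, 0.912, -0.003], [-0.003, -0.002, -1.0]]
ft_force: [-5.5, -1.6, 13.6]
gripper_width: 0.031
finger_force: 59.2
```

Scaled: 0.004 m / 0.4 = 0.01, 0.002 m / 0.4 = 0.005.

```bash
for i in 1; do echo '[[0, 0, 0.005, 0, 0, 0], [0, 0, 0.01, 0, 0, 0]]' > path.dat && python3 drive.py path.dat; done | grep -E 'tcp|ft'; echo '[[0, 0, 0.0038, 0, 0, 0], [0, 0, 0.0075, 0, 0, 0]]' > path.dat && python3 drive.py path.dat | grep -E 'tcp|ft'
```

```text
tcp_pos: [0.5337, -0.2364, 0.2847]
ft_force: [-5.3, -1.7, 12.5]
tcp_pos: [0.5337, -0.2364, 0.2816]
ft_force: [-5.3, -0.8, 12.7]
```

Scaled: 0.002 m / 0.4 = 0.005, 0.001 m / 0.4 = 0.0025.

```bash
echo '[[0, 0, 0.0025, 0, 0, 0], [0, 0, 0.005, 0, 0, 0]]' > path.dat && python3 drive.py path.dat | grep -E 'tcp|ft'
```

```text
tcp_pos: [0.5339, -0.2364, 0.2805]
ft_force: [-7.9, 0.4, 17.9]
```

Scaled: 0.002 m / 0.4 = 0.005, 0.001 m / 0.4 = 0.0025.

```bash
echo '[[0, 0, 0.0025, 0, 0, 0], [0, 0, 0.005, 0, 0, 0]]' > path.dat && python3 drive.py path.dat | grep -E 'clock|tcp|ft|grip|fing'
```

```text
clock: 5.45
tcp_pos: [0.5341, -0.2365, 0.2804]
ft_force: [-10.4, 1.2, 25.1]
gripper_width: 0.0309
finger_force: 60.4
```

Scaled: 0.0015 m / 0.4 = 0.0038, 0.001 m / 0.4 = 0.0025.

```bash
echo '[[0, 0, 0.0025, 0, 0, 0], [0, 0, 0.0038, 0, 0, 0], [0, 0, 0.0038, 0, 0, 0]]' > path.dat && python3 drive.py path.dat | grep -E 'clock|tcp|ft'; echo '[[0, 0, -0.0025, 0, 0, 0.0175], [0, 0, -0.0038, 0, 0, 0.05], [0, 0, -0.0038, 0, 0, 0.0825], [0, 0, -0.0038, 0, 0, 0.115], [0, 0, -0.0038, 0, 0, 0.1475], [0, 0, -0.0038, 0, 0, 0.18], [0, 0, -0.0038, 0, 0, 0.1975], [0, 0, -0.0038, 0, 0, 0.1975]]' > path.dat && python3 drive.py path.dat
python3 -c "
from cell import env, imaging, order, observe
o=observe();print(o['qpos'],o['torque'])"
```

```text
clock: 5.75
tcp_pos: [0.5342, -0.2366, 0.2804]
ft_force: [-11.2, 3.1, 26.0]
clock: 6.55
tcp_pos: [0.5344, -0.2365, 0.2804]
orientation: [[-0.35, 0.937, 0.004], [0.937, 0.35, -0.004], [-0.005, 0.002, -1.0]]
ft_force: [-6.5, 1.5, 21.8]
gripper_width: 0.0308
finger_force: 60.6
[-6.10109292e-01  5.14262444e-02  1.68326059e+00 -1.00668201e-03
  1.40105735e+00 -9.67856866e-01] [ 0.1763146   1.67936024 -0.08008022]
```

Scaled: 0.8 rad / 4 = 0.2.

```bash
echo '[[0, 0, 0, 0, 0, 0.0175], [0, 0, 0, 0, 0, 0.05], [0, 0, 0, 0, 0, 0.0825], [0, 0, 0, 0, 0, 0.115], [0, 0, 0, 0, 0, 0.1475], [0, 0, 0, 0, 0, 0.18], [0, 0, 0, 0, 0, 0.2], [0, 0, 0, 0, 0, 0.2]]' > path.dat && python3 drive.py path.dat
python3 - <<'E'
from cell import env, imaging, order, observe
import cv2, numpy as np
print(observe()['torque'])
c=imaging.camera('scene'); s=c['color'][150:310,170:340,::-1]
cv2.imwrite('pics/s2.png',cv2.resize(s,None,fx=3.5,fy=3.5,interpolation=cv2.INTER_CUBIC))
E
```

```text
clock: 7.35
tcp_pos: [0.5347, -0.2363, 0.2804]
orientation: [[0.428, 0.904, 0.005], [0.904, -0.428, -0.004], [-0.001, 0.006, -1.0]]
ft_force: [-5.0, 1.2, 21.4]
gripper_width: 0.0309
finger_force: 60.7
[ 0.30911411  1.47615922 -0.0649309 ]
```

View pics/s2.png

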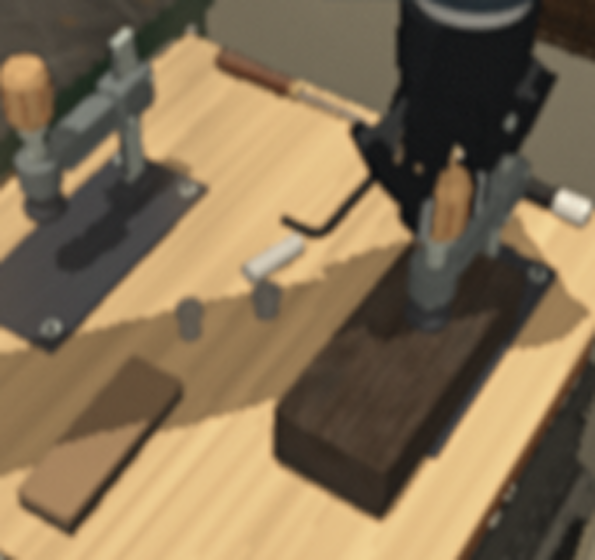

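The pad is on the block, the handle has turned about 1.59 rad, and the spare clamp hasn't been touched. Now I'll relax the push and release.

Scaled: -0.004 m / 0.4 = -0.01, -0.002 m / 0.4 = -0.005.

```bash
echo '[[0, 0, -0.005, 0, 0, 0], [0, 0, -0.01, 0, 0, 0], [0, 0, -0.01, 0, 0, 0]]' > path.dat && python3 drive.py path.dat | grep -E 'clock|tcp|ft'; echo '[[0, 0, 0, 0, 0, 0], [0, 0, 0, 0, 0, 0], [0, 0, 0, 0, 0, 0], [0, 0, 0, 0, 0, 0], [0, 0, 0, 0, 0, 0], [0, 0, 0, 0, 0, 0]]' > path.dat && python3 drive.py path.dat .075
echo '[[0, 0, -0.05, 0, 0, 0], [0, 0, -0.125, 0, 0, 0], [0, 0, -0.225, 0, 0, 0], [0, 0, -0.325, 0, 0, 0], [0, 0, -0.375, 0, 0, 0], [0, 0, -0.375, 0, 0, 0]]' > path.dat && python3 drive.py path.dat
echo '[[-0.1, 0, 0, 0, 0, 0], [-0.225, 0, 0, 0, 0, 0], [-0.35, 0, 0, 0, 0, 0], [-0.475, 0, 0, 0, 0, 0], [-0.55, 0, 0, 0, 0, 0], [-0.55, 0, 0, 0, 0, 0]]' > path.dat && python3 drive.py path.dat
python3 - <<'E'
from h import *
from cell import env, imaging, order, observe
o=[]
for n,(r,c0) in {'scene':(170,235),'top':(140,270)}.items():
    c=imaging.camera(n); np.savez(f'pics/{n}3.npz',**c)
    s=c['color'][r:r+130,c0:c0+(100 if n=='scene' else 70),::-1]
    o.append(cv2.resize(s,None,fx=4.5,fy=4.5,interpolation=cv2.INTER_CUBIC))
cv2.imwrite('pics/fin.png',np.hstack(o))
E
```

```text
clock: 7.7
tcp_pos: [0.5343, -0.2361, 0.2805]
ft_force: [-0.1, -1.9, 9.2]
clock: 8.3
tcp_pos: [0.5333, -0.2353, 0.2781]
orientation: [[0.427, 0.904, -0.0], [0.904, -0.427, 0.0], [0.0, -0.0, -1.0]]
ft_force: [-0.4, -0.7, -0.2]
gripper_width: 0.0751
finger_force: 0.0
clock: 8.9
tcp_pos: [0.5342, -0.236, 0.4328]
orientation: [[0.427, 0.904, 0.006], [0.904, -0.427, -0.004], [-0.001, 0.008, -1.0]]
ft_force: [-0.1, -0.1, -0.0]
gripper_width: 0.0749
finger_force: 0.0
clock: 9.5
tcp_pos: [0.4371, -0.4372, 0.425]
orientation: [[0.431, 0.902, -0.003], [0.902, -0.431, 0.003], [0.002, -0.004, -1.0]]
ft_force: [0.3, 0.5, -0.6]
gripper_width: 0.0753
finger_force: 0.0
```

View pics/fin.png

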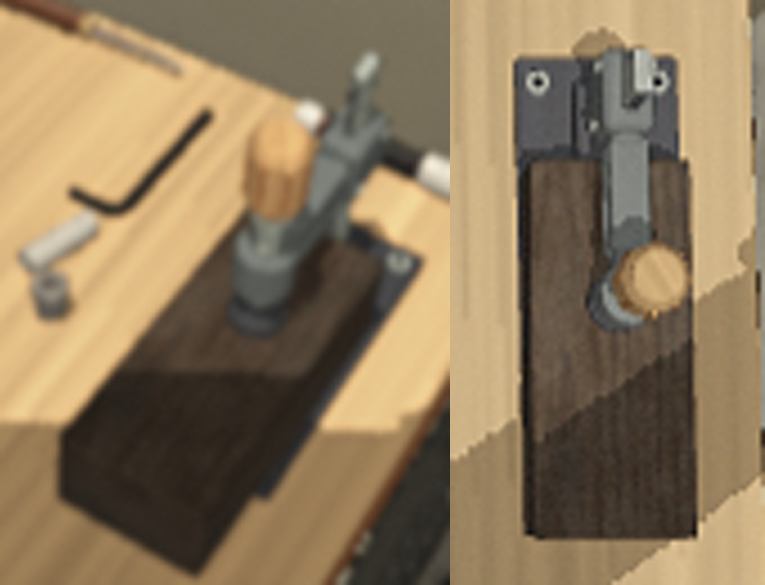

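The block corners are at the same pixels as before, the pad sits on the block at about (256,318) in the crop, and the gripper is clear. Handing in.

```bash
python3 -c "
from cell import env, imaging, order, observe
print(order.close_job())"
```

```text
the job is handed in; nothing more can be done
None
```

I slid the jaw down until the pad pressed on the block, turned the handle about 1.59 rad clockwise, let go and handed the job in at about 9.6 s; the pictures show the block unmoved, and the spare clamp was never touched.

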